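# Pack the last robot finger, cover the tray and clamp it

## Task

Lay the loose robot finger flat in the one empty compartment of the packing tray, its tip pointing the same way as the two fingers already packed, then set the cover fully down over the tray and swing the hold-down clamp down until its foot rests on the cover. Lower the finger and the cover into place rather than dropping them, and leave the packed fingers and the other things on the bench as they are.

Things in the scene. Friction and masses are not known exactly. Their poses are not given: they have to be found in the camera images.
- tray: Grey packing tray, fixed to the bench. Base plate 150 (x) x 200 (y) x 6 mm, origin at the centre of its underside. On it three compartments side by side, centred at y = -52, 0, +52 mm, each about 100 (x) x 48 (y) mm, parted by ribs 8 mm high, 3 mm thick; their floor is the plate's top, 6 mm above the bench. The clamp stands at the -y end on two steel cheeks (y = -122 mm, 68 mm high).
- tray_rim (a point): Middle of the tray's rim at the height of its top, 18 mm above the bench and 12 mm above the plate. The rim surrounds the compartments, outside 108 (x) x 164 (y) mm at its foot, leaning 2 mm inward. The cover goes over it and rests on the plate, centred on the tray, either way round.
- pad: Thin brown cork pad (92 x 42 mm, under 1 mm, flat) on the floor of the empty compartment; origin at its centre on the floor, x along the compartment, towards the end to which fingertips point.
- finger: The loose robot finger, black, lying on the bench: 87 mm long along x, base end at -42 mm, rounded tip at +45 mm. Base link 42 long x 20 wide (y) x 30 high, then a link 24 x 18 x 22 and a tip 16 wide and high, all flat underneath. Origin on the underside, below the joint where base link and next link meet; 70 to 140 g. Lying right, its z is up.
- finger_grip (a point): Point to grip the loose finger, pads on the sides of its base link (20 mm apart, along its y): 18 mm from the finger's origin towards the base end, 22 mm above its underside. Fingers that reach no lower than 13 mm above its underside clear the tray's rim.
- finger_tip (a point): Point at the fingertip end of the loose finger (40 mm from its origin along +x, 8 mm above its underside).
- packed_a: A finger like the loose one, already in a compartment (same frame and sizes), tip along the tray's +x. Leave it.
- packed_b: The other packed finger, same frame and sizes. Leave it.
- cover: White cover, an upside-down box, lying on the bench: outside 124 (x) x 180 (y) x 38 mm high, inside 116 x 172 x 34 mm, so 4 mm play all round over the rim; origin at the centre of its open underside, z up. On the tray its underside is 6 mm and its top 44 mm above the bench. 180 to 290 g.
- cover_grip (a point): Centre of the black bar grip on the cover's top: 18 mm wide (x), 40 mm long (y), 28 mm high; 52 mm above the cover's underside (the bar spans 38 to 66 mm).
- clamp (a joint): Hinge of the steel hold-down clamp arm, rad: 0 is level with its foot resting on the seated cover, about 1.57 is upright, larger leans away from the tray, stop at 1.95. A stiff hinge: it stays where it is left and takes about 2 N at the tip to move.
- clamp_hinge (a point): Middle of the clamp's hinge axis, 60 mm above the bench, on the tray (122 mm from the tray's origin along -y). Its x axis is the hinge axis, its y axis the way the shut arm points. Turning about +x opens the clamp.
- clamp_tip (a point): Point to grip near the end of the clamp arm: 75 mm from the hinge along the arm (y), 8 mm above its middle (z). Arm 16 mm wide (x, pinch it across this), 12 thick, ending 84 mm from the hinge; black 18 mm thumb block on its upper side at the end (66 to 84 mm out, 6 to 24 mm above the middle), rubber foot 10 mm long below it, 62 mm out.
- screwdriver: Screwdriver lying beyond the work. Bystander.
- reducer: Round aluminium gear reducer, 66 mm across, 34 mm high. Bystander.

How it is judged:
By the outcome, as a careful person would: the job done as asked, in the order asked, and still so for the second after the job is handed in, with the robot touching nothing.
It also fails if it takes over 72 s, if anything falls off the work surface, if the arm or the gripper's body presses on something with over 40 N, if the wrist force passes 120 N, or if a joint passes its speed limit or range.

## Robot

A 6-joint arm with a two-finger parallel gripper is mounted at the origin on the work surface. World frame = base frame: x ahead of the robot, y to its left, z up, the work surface at z = 0. Lengths are in m, angles in rad, forces in N, time in s.
With the tool pointing down it reaches from about 0.275 to 0.85 m from the base axis. Payload 5.2 kg.
Tool frame: the origin (TCP) lies at the very end of the fingers, on their centre line; the grasp point (between the pads) lies 19 mm behind it; z points along the fingers, x is the direction in which the jaws open and shut, and the axes are right-handed (so a half turn about z gives the same grasp; the last joint's range is limited). The gripper opens to 85 mm and grips with 20 to 120 N. Pads are 22 mm wide; open, the fingers measure 114 mm over their backs; the gripper's body (76 mm by 85 mm) begins 54 mm behind the grasp point. The pads swing forward as they close: fully open they stand 13 mm farther back than shut.
Start: joints at [-1.369, 0.259, 1.535, -0, 1.348, -0.203], TCP at [0.217, -0.506, 0.231] pointing down, gripper open.
Joint ranges: [-3.14, 3.14], [-0.91, 2.08], [0.19, 2.58], [-1.22, 4.36], [0.22, 2.71], [-3.12, 3.12]. Speed limits (rad/s): [2.57, 2.57, 3.14, 3.14, 3.14, 3.14].

## Interface

Orientations are given as a rotation vector (axis times angle).
In Python, from bench import state, imaging, job_done, finder gives the robot as it stands.
- The arm moves only by the tool carry_out, never from a script. Its argument "increments" is a list of rows, each an object with "dp": the shift along the world's x, y, z in cm, a list of three; "rot": the turn, a rotation vector about the world's x, y, z in degrees, a list of three. A call has exactly 8 rows; each row shifts and turns the commanded pose from where the row before left it; what a row does not reach is not made up. A row lasts 1/10 s, in which the tool goes at most 50 mm and 8.59 degrees, less where a joint would pass 70% of its speed; a pose out of reach is approached as far as the arm can. A call is refused whole if a number of a shift passes 5 or a number of a turn 8.59, either way. A call with a gripper value outside its range is refused whole. "fingers" is the opening in per cent of the stroke, from 0 (shut) to 100 (fully open), set as the call begins (left out, the last holds). The fingers move at their own pace and stop on an object; "force" is the grip in N (left out, the last holds). Time passes only in rows, so rows that do not move let the fingers close, or fill a call up. It gives the time, the measured TCP pose, the force and the opening at its end, in the units of the state.
- state(): the state, without advancing time (a new reading comes with each control period).
- imaging.snapshot(name): name is "scene" or "top" or "wrist"; returns a dict with "color" (480x640x3 uint8, red, green, blue), "mtx" (3x3 intrinsics, pixels), "extrinsics" (4x4, takes a point from world to camera coordinates). Camera axes: x right, y down, z forward; pixel columns grow to the right and rows downward; lengths in m; the calibration is good to about 2 mm. A picture is of the moment at which its call begins. There is no depth.
- job_done(): hands the job in, once; it reports no verdict.
Trained networks look in a picture, given as the dict that the camera call returned (one of the last four; its "shot" number tells which), for a name from the list of things; names that differ only in an ending like _2 or _b are one class to them, and where a whole thing is asked for, a point or a joint stands for the part that bears it (a point fixed in the world has none). Each returns a list of dicts, best first, with "score" (0 to 1); they miss things now and then, are a little off and sometimes report something else, mostly with a low value. They report only what shows in the picture. A call takes as long as a camera call.
- finder.silhouettes(label, picture): "pixels" (480x640 bool, what is visible of it) and "bbox" ([left, top, right, bottom] in pixels, round what is visible of it).
- finder.pinpoint(label, picture): "pixel" ([row, column] in pixels: a listed point, or the origin of a listed thing).
The state is a dict: "clock": time; "joint_pos": joint angles; "joint_velocities": joint speeds; "joint_torque": joint torques, N m; "ee_pos": TCP position; "eef_rot": TCP orientation; "ft_force": force on the tool from outside, world axes, zero at the start; "ft_torque": the same for the moment, N m; "opening": opening from 0.0 (shut) to 1.0 (fully open).
Only numpy, scipy, OpenCV 4.12 (cv2) and the standard library are available. Lean on these libraries where they do the work, as an engineer would, in place of code of your own. Each camera call takes 0.05 s, during which the arm holds its last target. There are 200 camera calls.

## Working session

There is one attempt and no reset: what is moved stays moved. The work goes in short steps, Python scripts to look and compute and a tool call to move; the robot and the scene stay as the last step left them, time stands still between calls to the robot, and variables do not carry over. Pictures are saved under pics/ and viewed, about 8 in all and at most 12, crops included, and the job is handed in when it is done.

Besides the shell and the picture viewer there is one more tool, called after "Request:" in YAML: its name, and indented under it one key for each argument. carry_out: Moves the arm, as the interface text tells. Its arguments: {"type":"object","properties":{"increments":{"type":"array"},"fingers":{"type":"number"},"force":{"type":"number"}},"required":["increments"]}

```bash
mkdir -p pics; cat > h.py <<'E'
import numpy as np, cv2
from bench import state, imaging, job_done, finder
def ray(p,rc):
    K=np.array(p["mtx"]);E=np.array(p["extrinsics"]);R=E[:3,:3];t=E[:3,3]
    d=R.T@np.linalg.solve(K,[rc[1],rc[0],1.]);return -R.T@t,d
def atz(p,rc,z):
    c,d=ray(p,rc);return c+d*(z-c[2])/d[2]
def tri(obs):
    A=np.zeros((3,3));b=np.zeros(3)
    for p,rc in obs:
        c,d=ray(p,rc);d=d/np.linalg.norm(d);M=np.eye(3)-np.outer(d,d);A+=M;b+=M@c
    return np.linalg.solve(A,b)
def save(p,n,crop=None,s=1):
    im=p["color"][:,:,::-1]
    if crop: a,b,c,d=crop;im=im[b:d,a:c]
    cv2.imwrite("pics/"+n+".png",cv2.resize(im,None,fx=s,fy=s))
E
python3 - <<'E'
from h import *
np.set_printoptions(precision=4,suppress=True)
s=state();print(s)
P={n:imaging.snapshot(n) for n in("scene","top","wrist")}
save(P["scene"],"scene0");save(P["top"],"top0")
for n,p in P.items():print(n,ray(p,(240,320))[0],ray(p,(240,320))[1])
names=dict(tray=0,tray_rim=.018,pad=.006,finger=0,finger_grip=.022,finger_tip=.008,packed_a=.006,packed_b=.006,cover=0,cover_grip=.052,clamp_hinge=.06,clamp_tip=None,screwdriver=0,reducer=0)
for l,z in names.items():
    o=[]
    for n in("scene","top","wrist"):
        for r in finder.pinpoint(l,P[n])[:3]:
            print(l,n,np.round(r["pixel"],1),round(r["score"],2),atz(P[n],r["pixel"],z or 0) if z is not None else "")
            if r is not None and n!="wrist": o.append((n,r))
    f={}
    for n,r in o:f.setdefault(n,r)
    if len(f)==2:print("   tri",tri([(P[n],r["pixel"]) for n,r in f.items()]))
E
```

```text
{'clock': 0.0, 'joint_pos': array([-1.3688,  0.2593,  1.5361,  0.    ,  1.348 , -0.2028]), 'joint_velocities': array([-0.0009, -0.0017,  0.0015,  0.0012,  0.0022, -0.0005]), 'joint_torque': array([  0.002 , -44.6025, -29.0573,  -0.0001,   0.0116,  -0.    ]), 'ee_pos': array([ 0.2165, -0.505 ,  0.2305]), 'eef_rot': array([-2.6215,  1.7288,  0.0021]), 'ft_force': array([ 0.7636,  0.4817, -0.9636]), 'ft_torque': array([0.0059, 0.0456, 0.0402]), 'opening': 0.9965594945867157}
scene [1.2587 0.2306 0.5698] [-0.7478 -0.2532 -0.6138]
top [0.4688 0.0235 1.0585] [ 0.1415 -0.0367 -0.9893]
wrist [ 0.2774 -0.4795  0.3731] [-0.2323 -0.1064 -0.9669]
tray scene [209.9 277.8] 0.92 [ 0.4889 -0.1257  0.    ]
tray top [308.5 380.1] 0.92 [ 0.4903 -0.1288  0.    ]
   tri [ 0.4897 -0.1272  0.0004]
tray_rim scene [202.2 278.1] 0.97 [ 0.4854 -0.125   0.018 ]
tray_rim top [312.  381.9] 0.83 [ 0.4835 -0.1295  0.018 ]
   tri [ 0.4829 -0.1281  0.016 ]
pad scene [200.4 255.6] 0.86 [ 0.4759 -0.1837  0.006 ]
pad scene [202.5 275. ] 0.54 [ 0.4717 -0.1389  0.006 ]
pad scene [210.5 280.5] 0.42 [ 0.4975 -0.1155  0.006 
[... 1754 characters left out ...]
hinge top [308.7 357.2] 0.21 [ 0.4887 -0.0794  0.06  ]
   tri [ 0.4768 -0.2497  0.0605]
clamp_tip scene [144.6 210.8] 0.91 
clamp_tip scene [209.8 276. ] 0.44 
clamp_tip top [318.2 479.7] 0.78 
   tri [ 0.4716 -0.2761  0.1275]
screwdriver scene [336.2 367.2] 0.92 [0.7778 0.1424 0.    ]
screwdriver scene [244.4 359.5] 0.28 [0.5558 0.0745 0.    ]
screwdriver top [163.1 238.4] 0.91 [0.7704 0.1423 0.    ]
screwdriver top [319.4 481.5] 0.69 [ 0.4698 -0.3206  0.    ]
   tri [ 0.7724  0.1422 -0.0062]
reducer scene [298.4 276.6] 0.84 [ 0.7416 -0.0258  0.    ]
reducer top [181.1 330.4] 0.55 [ 0.7357 -0.0362  0.    ]
reducer top [314.5 384. ] 0.4 [ 0.479 -0.136  0.   ]
   tri [ 0.7361 -0.0328 -0.0069]
```

View pics/scene0.png

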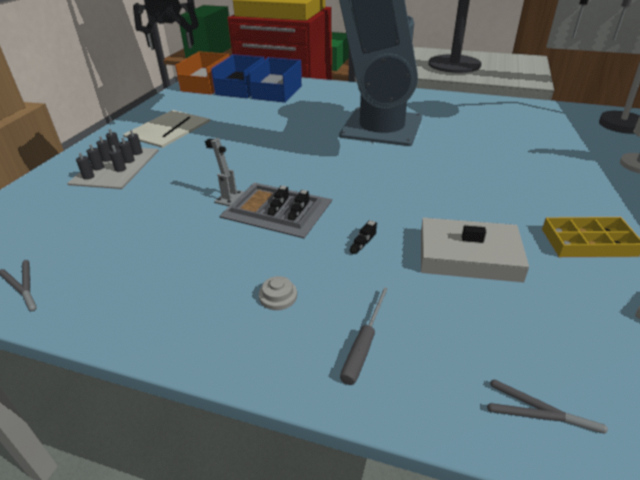

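View pics/top0.png

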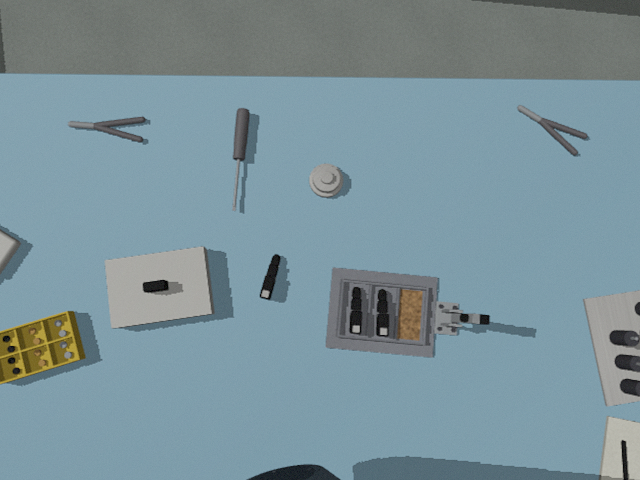

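The scene and top views agree with the networks. The empty compartment with cork is at top px (411,315), on the clamp side. The loose finger is at (270,277) with its tip away from the robot, the cover is at (160,287), and the clamp leans open at (480,319).

```bash
cat >> h.py <<'E'
from scipy.spatial.transform import Rotation as Ro
np.set_printoptions(precision=4,suppress=True)
def pose():
    s=state();R=Ro.from_rotvec(s["eef_rot"]).as_matrix();return s,s["ee_pos"],R
def yawx(R): return np.degrees(np.arctan2(R[1,0],R[0,0]))
E
python3 - <<'E'
from h import *
s,p,R=pose();print(R,yawx(R))
w=imaging.snapshot("wrist");E=np.array(w["extrinsics"]);C=-E[:3,:3].T@E[:3,3]
print("cam in tool",R.T@(C-p),R.T@E[:3,:3].T)
E
```

```text
[[ 0.3938 -0.9192  0.    ]
 [-0.9192 -0.3938  0.    ]
 [-0.     -0.     -1.    ]] -66.80750608104483
cam in tool [ 0.0002 -0.066  -0.1425] [[ 1.     -0.0003  0.0005]
 [ 0.0001  0.9643  0.2649]
 [-0.0006 -0.2649  0.9643]]
```

Request:
carry_out:
  increments:
    - {"dp": [2, 3.7, 0], "rot": [0, 0, -2.3]}
    - {"dp": [2, 3.7, 0], "rot": [0, 0, -2.3]}
    - {"dp": [2, 3.7, 0], "rot": [0, 0, -2.3]}
    - {"dp": [2, 3.7, 0], "rot": [0, 0, -2.3]}
    - {"dp": [2, 3.7, 0], "rot": [0, 0, -2.3]}
    - {"dp": [2, 3.7, 0], "rot": [0, 0, -2.3]}
    - {"dp": [2, 3.7, 0], "rot": [0, 0, -2.3]}
    - {"dp": [2, 3.7, 0], "rot": [0, 0, -2.3]}

```text
clock: 3.1
ee_pos: [0.3772, -0.2081, 0.2316]
eef_rot: [-2.31, 2.129, -0.001]
ft_force: [0.9, -0.3, 0.1]
opening: 0.999
```

Request:
carry_out:
  increments:
    - {"dp": [2, 3.7, -1], "rot": [0, 0, -2.3]}
    - {"dp": [2, 3.7, -1], "rot": [0, 0, -2.3]}
    - {"dp": [2, 3.7, -1], "rot": [0, 0, -2.3]}
    - {"dp": [2, 3.7, -1], "rot": [0, 0, -2.3]}
    - {"dp": [2, 3.7, -1], "rot": [0, 0, -2.3]}
    - {"dp": [2, 3.7, -1], "rot": [0, 0, -2.3]}
    - {"dp": [2, 3.7, -1], "rot": [0, 0, -2.3]}
    - {"dp": [2, 3.4, -1], "rot": [0, 0, -2.3]}
  fingers: 60

```text
clock: 3.9
ee_pos: [0.5373, 0.0854, 0.151]
eef_rot: [-1.941, 2.47, -0.0]
ft_force: [0.2, -2.0, 1.2]
opening: 0.599
```

```bash
python3 - <<'E'
from h import *
s,p,R=pose();print(p,yawx(R))
w=imaging.snapshot("wrist");save(w,"w1")
for l,z in (("finger",0),("finger_grip",.022),("finger_tip",.008)):
    for r in finder.pinpoint(l,w)[:2]:print(l,r["pixel"],r["score"],atz(w,r["pixel"],z))
E
```

```text
[0.5373 0.0854 0.151 ] -103.66726201451308
finger [209.7, 324.2] 0.89 [0.5488 0.0761 0.    ]
```

View pics/w1.png

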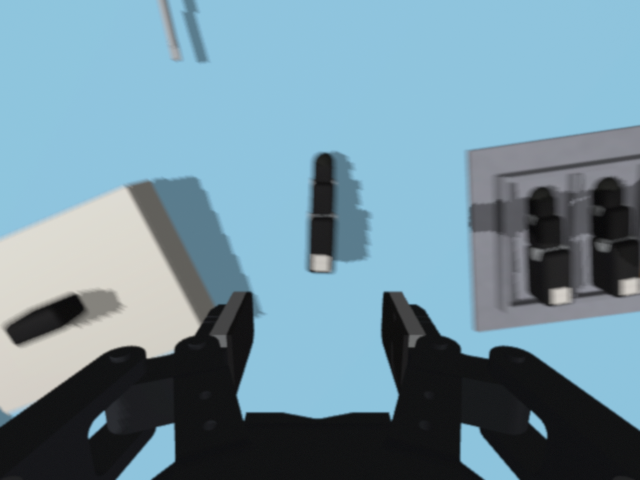

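The finger is upright in the frame (px 324,155 tip to 318,270 base), between the jaws and parallel to them within a few degrees. I'll fit its pose to the silhouette.

```bash
cat >> h.py <<'E'
from scipy.optimize import minimize
def proj(p,X):
    K=np.array(p["mtx"]);E=np.array(p["extrinsics"]);Y=(E[:3,:3]@np.atleast_2d(X).T).T+E[:3,3];u=(K@Y.T).T;return u[:,:2]/u[:,2:]
def box(x0,x1,w,z0,z1):return np.array([[x,y,z] for x in(x0,x1) for y in(-w/2,w/2) for z in(z0,z1)])
FING=[box(-.042,0,.020,0,.030),box(0,.024,.018,0,.022),box(.024,.043,.016,0,.016)]
COV=[box(-.062,.062,.18,0,.038),box(-.009,.009,.04,.038,.066)]
def fit(p,mask,boxes,x0,z=0):
    S=4;sz=(640*S,480*S)
    def f(v):
        c,s=np.cos(v[2]),np.sin(v[2]);Rz=np.array([[c,-s,0],[s,c,0],[0,0,1]]);m=np.zeros((480*S,640*S),np.uint8)
        for b in boxes:
            q=proj(p,b@Rz.T+[v[0],v[1],z])
            cv2.fillConvexPoly(m,cv2.convexHull(np.round((q+.5)*S).astype(np.int32)),1)
        m=cv2.resize(m*255,(640,480),interpolation=cv2.INTER_AREA)/255.
        return 1-np.minimum(m,mask).sum()/np.maximum(m,mask).sum()
    best=None
    sim=np.array([x0]*4,float);sim[1,0]+=.006;sim[2,1]+=.006;sim[3,2]+=.08
    r=minimize(f,x0,method="Nelder-Mead",options=dict(initial_simplex=sim,xatol=1e-5,fatol=1e-5))
    return r.x,1-r.fun
E
python3 - <<'E'
from h import *
w=imaging.snapshot("wrist")
for r in finder.silhouettes("finger",w)[:1]:
    print(r["score"],r["bbox"]);print(fit(w,r["pixels"].astype(float),FING,[.548,.075,-.24]))
t=imaging.snapshot("top")
for r in finder.silhouettes("cover",t)[:1]:
    print(r["score"],r["bbox"]);print(fit(t,r["pixels"].astype(float),COV,[.53,.283,.12]))
c=imaging.snapshot("scene")
for r in finder.silhouettes("cover",c)[:1]:
    print(r["score"],r["bbox"]);print(fit(c,r["pixels"].astype(float),COV,[.53,.283,.12]))
s,p,R=pose();print(p,yawx(R))
E
```

```text
0.66 [309.6, 153.9, 336.4, 273.2]
(array([ 0.5483,  0.0759, -0.2716]), np.float64(0.9146268649320919))
0.64 [101.2, 249.6, 212.6, 329.7]
(array([0.5294, 0.28  , 0.1538]), np.float64(0.5476873387736175))
0.62 [420.4, 218.4, 530.1, 283.1]
(array([0.5319, 0.2803, 0.1368]), np.float64(0.9795103429786118))
[0.5366 0.0824 0.1519] -103.69630625510145
```

Request:
carry_out:
  increments:
    - {"dp": [-0.28, -0.09, -1], "rot": [0, 0, -1]}
    - {"dp": [-0.28, -0.08, -2], "rot": [0, 0, -0.9]}
    - {"dp": [0, 0, -2], "rot": [0, 0, 0]}
    - {"dp": [0, 0, -2], "rot": [0, 0, 0]}
    - {"dp": [0, 0, -2], "rot": [0, 0, 0]}
    - {"dp": [0, 0, -1], "rot": [0, 0, 0]}
    - {"dp": [0, 0, 0], "rot": [0, 0, 0]}
    - {"dp": [0, 0, 0], "rot": [0, 0, 0]}

```text
clock: 5.2
ee_pos: [0.5312, 0.0816, 0.0516]
eef_rot: [-1.901, 2.501, -0.0]
ft_force: [-0.2, -0.2, -0.4]
opening: 0.6
```

```bash
python3 - <<'E'
from h import *
w=imaging.snapshot("wrist");save(w,"w2")
for i in range(4):
    s,p,R=pose();print(p,yawx(R),s["ft_force"])
for r in finder.silhouettes("finger",w)[:1]:
    print(r["score"],r["bbox"])
    m=r["pixels"];print(fit(w,m.astype(float),FING,[.548,.075,-.27]))
for l,z in (("finger",0),("finger_grip",.022),("finger_tip",.008)):
    for r in finder.pinpoint(l,w)[:1]:print(l,r["pixel"],r["score"],atz(w,r["pixel"],z))
E
```

```text
[0.5317 0.0816 0.0521] -105.5276677224209 [-0.4674  0.0533  0.5087]
[0.5317 0.0816 0.0521] -105.5276677224209 [-0.4674  0.0533  0.5087]
[0.5317 0.0816 0.0521] -105.5276677224209 [-0.4674  0.0533  0.5087]
[0.5317 0.0816 0.0521] -105.5276677224209 [-0.4674  0.0533  0.5087]
0.76 [296.5, 150.5, 338.0, 334.8]
(array([ 0.5488,  0.0759, -0.2695]), np.float64(0.9463348127063395))
finger [239.9, 316.6] 0.86 [0.5457 0.0769 0.    ]
finger_tip [162.8, 315.2] 0.84 [0.5847 0.0668 0.008 ]
```

View pics/w2.png

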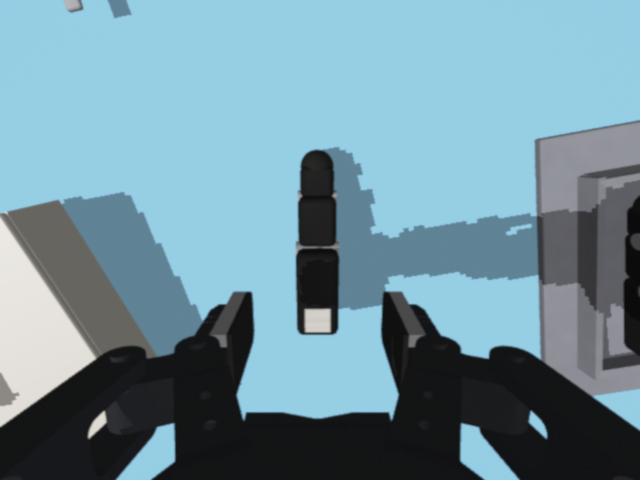

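The finger is centred between the jaws and aligned (base at px 317,330). I'll descend and grip.

Request:
carry_out:
  increments:
    - {"dp": [0, -0.05, -1.5], "rot": [0, 0, 0]}
    - {"dp": [0, -0.05, -1.5], "rot": [0, 0, 0]}
    - {"dp": [0, 0, -0.9], "rot": [0, 0, 0]}
    - {"dp": [0, 0, 0], "rot": [0, 0, 0]}
    - {"dp": [0, 0, 0], "rot": [0, 0, 0]}
    - {"dp": [0, 0, 0], "rot": [0, 0, 0]}
    - {"dp": [0, 0, 0], "rot": [0, 0, 0]}
    - {"dp": [0, 0, 0], "rot": [0, 0, 0]}

```text
clock: 6.25
ee_pos: [0.5314, 0.0808, 0.0128]
eef_rot: [-1.901, 2.5, -0.001]
ft_force: [-0.2, 0.2, 0.5]
opening: 0.602
```

Request:
carry_out:
  increments:
    - {"dp": [0, 0, 0], "rot": [0, 0, 0]}
    - {"dp": [0, 0, 0], "rot": [0, 0, 0]}
    - {"dp": [0, 0, 0], "rot": [0, 0, 0]}
    - {"dp": [0, 0, 0], "rot": [0, 0, 0]}
    - {"dp": [0, 0, 0], "rot": [0, 0, 0]}
    - {"dp": [0, 0, 0], "rot": [0, 0, 0]}
    - {"dp": [0, 0, 0], "rot": [0, 0, 0]}
    - {"dp": [0, 0, 0], "rot": [0, 0, 0]}
  fingers: 0
  force: 50

```text
clock: 7.05
ee_pos: [0.5313, 0.0808, 0.0126]
eef_rot: [-1.901, 2.5, -0.001]
ft_force: [-0.8, -0.3, 5.5]
opening: 0.223
```

Request:
carry_out:
  increments:
    - {"dp": [0, 0, 0.5], "rot": [0, 0, 0]}
    - {"dp": [0, 0, 1], "rot": [0, 0, 0]}
    - {"dp": [0, 0, 2], "rot": [0, 0, 0]}
    - {"dp": [0, 0, 2], "rot": [0, 0, 0]}
    - {"dp": [0, 0, 2], "rot": [0, 0, 0]}
    - {"dp": [0, 0, 1.5], "rot": [0, 0, 0]}
    - {"dp": [0, 0, 0], "rot": [0, 0, 0]}
    - {"dp": [0, 0, 0], "rot": [0, 0, 0]}

```text
clock: 7.85
ee_pos: [0.5309, 0.0808, 0.1024]
eef_rot: [-1.901, 2.501, -0.0]
ft_force: [-0.8, 0.5, -1.5]
opening: 0.218
```

```bash
python3 - <<'E'
from h import *
w=imaging.snapshot("wrist");save(w,"w3")
s,p,R=pose();print(p,yawx(R),s["ft_force"],s["opening"])
for r in finder.silhouettes("finger",w)[:1]:
    print(r["score"],r["bbox"])
    m=r["pixels"];print(fit(w,m.astype(float),FING,[.548,.075,-.27],z=p[2]-.013))
t=imaging.snapshot("top");c=imaging.snapshot("scene")
save(c,"c3",(180,120,340,250),5)
for l,z in (("tray",0),("tray_rim",.018),("pad",.006),("packed_a",.006),("clamp_hinge",.06)):
    for n,q in(("t",t),("c",c)):
        for r in finder.pinpoint(l,q)[:2]:print(n,l,r["pixel"],r["score"],atz(q,r["pixel"],z))
TR=[box(-.075,.075,.2,0,.006)]
for l,B,x0 in (("tray",TR,[.489,-.127,-.08]),("pad",[box(-.046,.046,.042,.006,.007)],[.484,-.18,-.08])):
  for n,q in(("t",t),("c",c)):
    for r in finder.silhouettes(l,q)[:1]:
        print(n,l,r["score"],r["bbox"],fit(q,r["pixels"].astype(float),B,x0))
E
```

```text
[0.5304 0.0808 0.1017] -105.50609594414931 [ 0.3758 -0.0485 -1.1469] 0.2232840274275499
0.84 [290.6, 152.0, 344.2, 386.8]
(array([ 0.5482,  0.0751, -0.2692]), np.float64(0.9317432020040083))
t tray [310.1, 381.2] 0.82 [ 0.4873 -0.1309  0.    ]
c tray [209.1, 276.8] 0.92 [ 0.4866 -0.129   0.    ]
t tray_rim [315.1, 377.6] 0.74 [ 0.4778 -0.1214  0.018 ]
t tray_rim [314.2, 383.1] 0.73 [ 0.4794 -0.1316  0.018 ]
c tray_rim [202.1, 274.2] 0.64 [ 0.4874 -0.1333  0.018 ]
t pad [315.0, 410.3] 0.8 [ 0.478  -0.1845  0.006 ]
t pad [313.3, 453.1] 0.75 [ 0.4812 -0.2654  0.006 ]
c pad [200.2, 256.0] 0.66 [ 0.4749 -0.1832  0.006 ]
t packed_a [309.1, 357.8] 0.73 [ 0.489  -0.0861  0.006 ]
t packed_a [316.4, 381.3] 0.57 [ 0.4755 -0.13    0.006 ]
c packed_a [333.1, 365.5] 0.75 [0.7776 0.1393 0.006 ]
c packed_a [210.7, 297.4] 0.57 [ 0.4879 -0.0802  0.006 ]
t clamp_hinge [316.6, 453.8] 0.55 [ 0.4747 -0.2516  0.06  ]
c clamp_hinge [171.3, 223.0] 0.58 [ 0.4624 -0.2627  0.06  ]
t tray 0.68 [324.1, 265.9, 488.9, 356.0] (array([ 0.4842, -0.1327, -0.0924]), np.float64(0.6516601486963856))
c tray 0.95 [207.2, 138.0, 332.0, 239.6] (array([ 0.4866, -0.1307, -0.1059]), np.float64(0.5390541508221597))
c pad 0.55 [242.0, 190.7, 270.6, 212.0] (array([ 0.4717, -0.1799, -0.1283]), np.float64(0.7984291827575409))
```

View pics/w3.png

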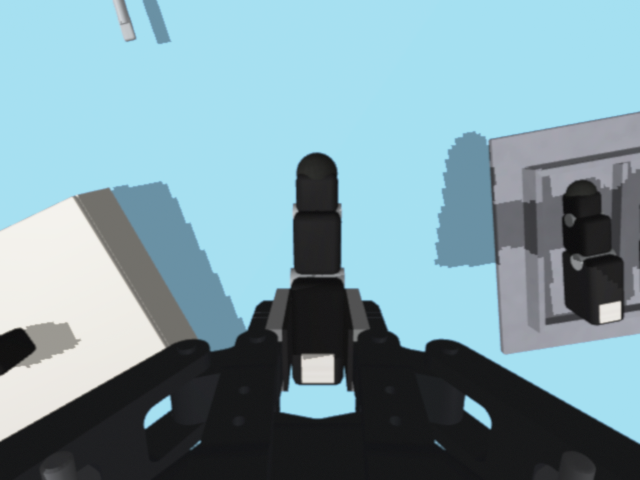

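The finger is held squarely (tip at px 316,155). Moving over the tray.

Request:
carry_out:
  increments:
    - {"dp": [-0.8, -2, 1], "rot": [0, 0, 1.3]}
    - {"dp": [-0.8, -3, 1], "rot": [0, 0, 1.3]}
    - {"dp": [-0.9, -4, 1], "rot": [0, 0, 1.3]}
    - {"dp": [-0.9, -4, 1], "rot": [0, 0, 1.3]}
    - {"dp": [-0.9, -4, 0.9], "rot": [0, 0, 1.3]}
    - {"dp": [-0.9, -4, 0.9], "rot": [0, 0, 1.2]}
    - {"dp": [-0.8, -2.5, 0], "rot": [0, 0, 1.2]}
    - {"dp": [-0.7, -1, 0], "rot": [0, 0, 1.1]}

```text
clock: 9.55
ee_pos: [0.4639, -0.1671, 0.1609]
eef_rot: [2.11, -2.327, 0.003]
ft_force: [-0.1, 1.1, -1.2]
opening: 0.224
```

```bash
python3 - <<'E'
from h import *
w=imaging.snapshot("wrist");save(w,"w4")
s,p,R=pose();print(p,yawx(R),s["ft_force"],s["opening"])
for l,z in (("tray",0),("tray_rim",.018),("pad",.006),("packed_a",.006),("clamp_hinge",.06)):
    for r in finder.pinpoint(l,w)[:2]:print(l,r["pixel"],r["score"],atz(w,r["pixel"],z))
E
```

```text
[ 0.4629 -0.1673  0.1605] -95.55399417687674 [-0.6867 -1.3458 -0.8408] 0.22120471578673342
tray [209.0, 269.9] 0.86 [ 0.4797 -0.1314  0.    ]
tray_rim [208.7, 268.4] 0.79 [ 0.483  -0.1329  0.018 ]
pad [207.1, 334.0] 0.81 [ 0.4772 -0.1828  0.006 ]
packed_a [210.1, 269.0] 0.92 [ 0.4798 -0.1315  0.006 ]
packed_a [212.6, 206.4] 0.86 [ 0.4827 -0.0819  0.006 ]
clamp_hinge [219.5, 444.6] 0.69 [ 0.4715 -0.2523  0.06  ]
clamp_hinge [207.0, 268.2] 0.27 [ 0.4909 -0.1389  0.06  ]
```

View pics/w4.png

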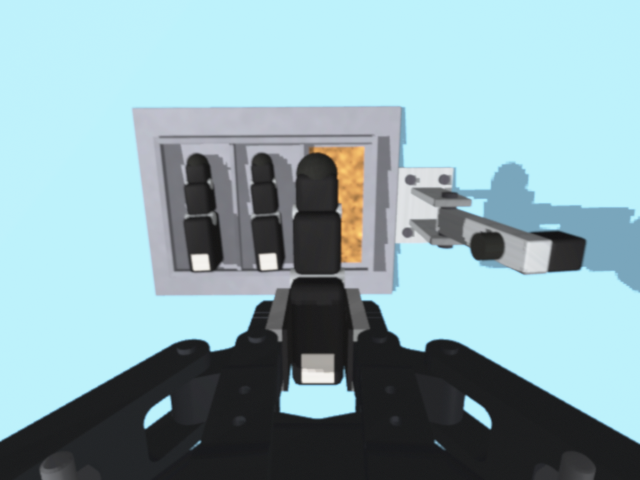

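The wrist view shows the tray plate with corners near px (134,108), (404,107), (392,294) and (156,294). The empty compartment with cork lies partly behind the held finger, and the clamp leans to the right. I'll get the tray pose from the plate corners.

```bash
python3 - <<'E'
from h import *
w=imaging.snapshot("wrist")
img=[(108,134),(107,404),(294,392),(294,156)]
P=np.array([atz(w,q,.006) for q in img]);print(P[:,:2],P.mean(0))
M=np.array([[.075,.1],[.075,-.1],[-.075,-.1],[-.075,.1]])
T=cv2.estimateAffinePartial2D(M,P[:,:2])[0];print(T,np.hypot(T[0,0],T[1,0]),np.degrees(np.arctan2(T[1,0],T[0,0])))
th=np.arctan2(T[1,0],T[0,0])
g=cv2.cvtColor(w["color"],cv2.COLOR_RGB2GRAY)
# refine: fit quad by gradient
def f(v):
    c,s=np.cos(v[2]),np.sin(v[2]);R2=np.array([[c,-s],[s,c]]);tot=0
    gx=cv2.GaussianBlur(g,(0,0),1.5).astype(float)
    for a,b in((0,1),(3,0)):   # back edge, +y edge
        L=np.linspace(M[a],M[b],80)[4:-4];n=M[a]*0
        out=L*1.02;inn=L*0.98
        def smp(X):
            X=X@R2.T+v[:2];q=proj(w,np.c_[X,np.full(len(X),.006)]).astype(np.float32);return cv2.remap(gx.astype(np.float32),q[:,0].reshape(-1,1),q[:,1].reshape(-1,1),1).ravel()
        tot+=np.mean(smp(out)-smp(inn))
    return -tot
r=minimize(f,[T[0,2],T[1,2],th],method="Nelder-Mead",options=dict(initial_simplex=np.array([T[0,2],T[1,2],th])+np.array([[0,0,0],[.004,0,0],[0,.004,0],[0,0,.03]])))
print(r.x,np.degrees(r.x[2]),r.fun,f([T[0,2],T[1,2],th]))
for v in([T[0,2],T[1,2],th],r.x):
    c,s=np.cos(v[2]),np.sin(v[2]);R2=np.array([[c,-s],[s,c]])
    print("pad",R2@[0,-.052]+v[:2],"hinge",R2@[0,-.122]+v[:2], "TCP tgt",R2@[-.0195,-.052]+v[:2])
E
```

```text
[[ 0.5651 -0.0383]
 [ 0.5468 -0.2363]
 [ 0.3995 -0.221 ]
 [ 0.4184 -0.0239]] [ 0.4825 -0.1299  0.006 ]Traceback (most recent call last):
  File "<stdin>", line 6, in <module>
cv2.error: OpenCV(4.12.0) /io/opencv/modules/calib3d/src/ptsetreg.cpp:1108: error: (-215:Assertion failed) count >= 0 && to.checkVector(2) == count in function 'estimateAffinePartial2D'
```

Request:
carry_out:
  increments:
    - {"dp": [-0.26, -0.65, 0], "rot": [0, 0, 0]}
    - {"dp": [-0.26, -0.6, -0.5], "rot": [0, 0, 0]}
    - {"dp": [0, 0, -2], "rot": [0, 0, 0]}
    - {"dp": [0, 0, -2.5], "rot": [0, 0, 0]}
    - {"dp": [0, 0, -2.5], "rot": [0, 0, 0]}
    - {"dp": [0, 0, -2], "rot": [0, 0, 0]}
    - {"dp": [0, 0, -0.5], "rot": [0, 0, 0]}
    - {"dp": [0, 0, 0], "rot": [0, 0, 0]}

```text
clock: 10.7
ee_pos: [0.4582, -0.1766, 0.0596]
eef_rot: [2.112, -2.325, -0.003]
ft_force: [-0.5, -0.5, -1.9]
opening: 0.224
```

```bash
python3 - <<'E'
from h import *
w=imaging.snapshot("wrist");save(w,"w5")
s,p,R=pose();print(p,yawx(R),s["ft_force"],s["opening"])
E
```

```text
[ 0.4589 -0.177   0.0605] -95.51241193581197 [ 0.1148 -0.4911 -0.3538] 0.2236390674289959
```

View pics/w5.png

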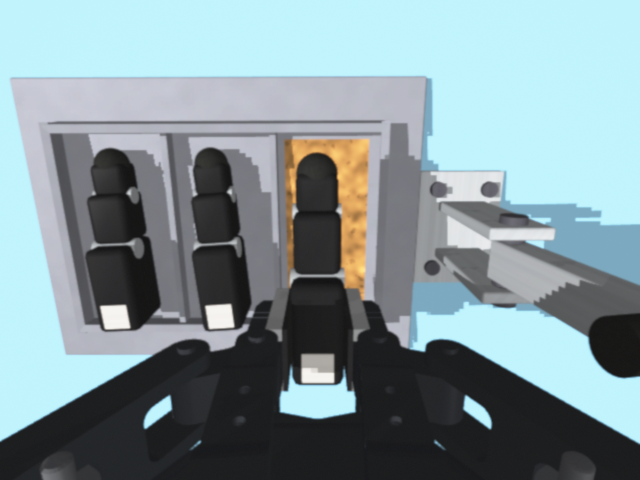

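The finger is over the cork (px 317,155 to 317,380), slightly left of centre, so it needs 3 mm toward -y. Lowering it.

Request:
carry_out:
  increments:
    - {"dp": [0, -0.15, -1], "rot": [0, 0, 0]}
    - {"dp": [0, -0.15, -1], "rot": [0, 0, 0]}
    - {"dp": [0, 0, -1], "rot": [0, 0, 0]}
    - {"dp": [0, 0, -0.5], "rot": [0, 0, 0]}
    - {"dp": [0, 0, -0.3], "rot": [0, 0, 0]}
    - {"dp": [0, 0, -0.15], "rot": [0, 0, 0]}
    - {"dp": [0, 0, -0.1], "rot": [0, 0, 0]}
    - {"dp": [0, 0, 0], "rot": [0, 0, 0]}

```text
clock: 11.55
ee_pos: [0.459, -0.1798, 0.0199]
eef_rot: [-2.112, 2.325, -0.0]
ft_force: [-0.4, 0.3, -0.8]
opening: 0.222
```

Request:
carry_out:
  increments:
    - {"dp": [0, 0, -0.05], "rot": [0, 0, 0]}
    - {"dp": [0, 0, -0.05], "rot": [0, 0, 0]}
    - {"dp": [0, 0, 0], "rot": [0, 0, 0]}
    - {"dp": [0, 0, 0], "rot": [0, 0, 0]}
    - {"dp": [0, 0, 0], "rot": [0, 0, 0]}
    - {"dp": [0, 0, 0], "rot": [0, 0, 0]}
    - {"dp": [0, 0, 0], "rot": [0, 0, 0]}
    - {"dp": [0, 0, 0], "rot": [0, 0, 0]}

```text
clock: 12.35
ee_pos: [0.4588, -0.1798, 0.0188]
eef_rot: [-2.112, 2.326, -0.0]
ft_force: [-0.1, 0.3, -0.7]
opening: 0.22
```

Request:
carry_out:
  increments:
    - {"dp": [0, 0, -0.05], "rot": [0, 0, 0]}
    - {"dp": [0, 0, -0.05], "rot": [0, 0, 0]}
    - {"dp": [0, 0, 0], "rot": [0, 0, 0]}
    - {"dp": [0, 0, 0], "rot": [0, 0, 0]}
    - {"dp": [0, 0, 0], "rot": [0, 0, 0]}
    - {"dp": [0, 0, 0], "rot": [0, 0, 0]}
    - {"dp": [0, 0, 0], "rot": [0, 0, 0]}
    - {"dp": [0, 0, 0], "rot": [0, 0, 0]}

```text
clock: 13.15
ee_pos: [0.4589, -0.1798, 0.0186]
eef_rot: [-2.112, 2.325, -0.001]
ft_force: [-2.0, 1.5, 8.2]
opening: 0.221
```

Request:
carry_out:
  increments:
    - {"dp": [0, 0, 0], "rot": [0, 0, 0]}
    - {"dp": [0, 0, 0], "rot": [0, 0, 0]}
    - {"dp": [0, 0, 0], "rot": [0, 0, 0]}
    - {"dp": [0, 0, 0], "rot": [0, 0, 0]}
    - {"dp": [0, 0, 0.5], "rot": [0, 0, 0]}
    - {"dp": [0, 0, 1], "rot": [0, 0, 0]}
    - {"dp": [0, 0, 2], "rot": [0, 0, 0]}
    - {"dp": [0, 0, 3], "rot": [0, 0, 0]}
  fingers: 35

```text
clock: 13.95
ee_pos: [0.4579, -0.1792, 0.083]
eef_rot: [2.112, -2.325, -0.004]
ft_force: [0.2, -0.4, -1.1]
opening: 0.35
```

Request:
carry_out:
  increments:
    - {"dp": [0, 0, 3], "rot": [0, 0, 0]}
    - {"dp": [0, 0, 3], "rot": [0, 0, 0]}
    - {"dp": [0, 0, 2], "rot": [0, 0, 0]}
    - {"dp": [0, 0, 0], "rot": [0, 0, 0]}
    - {"dp": [0, 0, 0], "rot": [0, 0, 0]}
    - {"dp": [0, 0, 0], "rot": [0, 0, 0]}
    - {"dp": [0, 0, 0], "rot": [0, 0, 0]}
    - {"dp": [0, 0, 0], "rot": [0, 0, 0]}

```text
clock: 14.75
ee_pos: [0.4584, -0.1794, 0.1618]
eef_rot: [2.112, -2.325, -0.003]
ft_force: [-0.2, 0.5, -0.5]
opening: 0.352
```

```bash
python3 - <<'E'
from h import *
w=imaging.snapshot("wrist");save(w,"w6")
s,p,R=pose();print(p,yawx(R),s["ft_force"],s["opening"])
for l,z in (("tray",0),("finger",.006),("finger_tip",.014),("packed_a",.006)):
    for r in finder.pinpoint(l,w)[:3]:print(l,r["pixel"],r["score"],atz(w,r["pixel"],z))
E
```

```text
[ 0.4584 -0.1795  0.162 ] -95.50704700099031 [-0.1393  0.1109  0.0256] 0.3497937931908126
tray [201.7, 256.1] 0.86 [ 0.4804 -0.1328  0.    ]
tray [214.1, 429.5] 0.72 [ 0.4568 -0.2715  0.    ]
finger [204.7, 319.8] 0.87 [ 0.474  -0.1837  0.006 ]
finger [204.9, 252.2] 0.4 [ 0.479  -0.1305  0.006 ]
finger_tip [152.7, 316.6] 0.85 [ 0.5144 -0.1851  0.014 ]
finger_tip [232.9, 316.8] 0.24 [ 0.4534 -0.1793  0.014 ]
packed_a [205.5, 253.1] 0.76 [ 0.4785 -0.1311  0.006 ]
packed_a [204.6, 189.6] 0.65 [ 0.484  -0.0812  0.006 ]
packed_a [212.6, 424.0] 0.25 [ 0.4598 -0.2655  0.006 ]
```

View pics/w6.png

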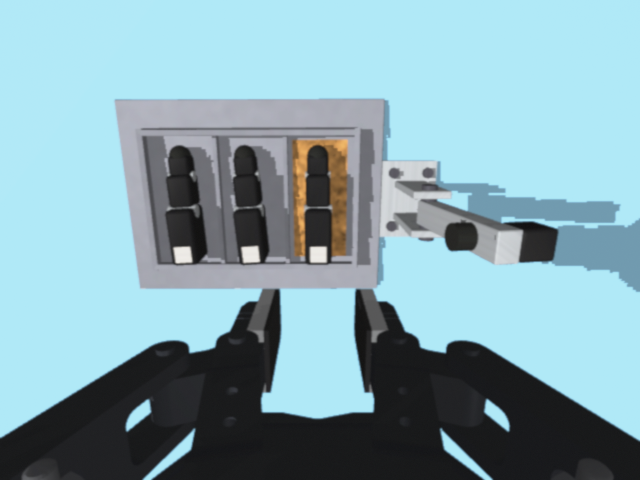

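The finger lies flat on the cork, tip aligned with the packed ones (px 317,150 to 317,260), and the neighbours are untouched. Next is the cover.

Request:
carry_out:
  increments:
    - {"dp": [0.4, 2, 1], "rot": [0, 0, 6.5]}
    - {"dp": [0.4, 3, 1], "rot": [0, 0, 6.5]}
    - {"dp": [0.4, 3, 1], "rot": [0, 0, 6.5]}
    - {"dp": [0.4, 3, 1], "rot": [0, 0, 6.5]}
    - {"dp": [0.4, 3, 0], "rot": [0, 0, 6.5]}
    - {"dp": [0.5, 3, 0], "rot": [0, 0, 6.5]}
    - {"dp": [0.5, 3, 0], "rot": [0, 0, 6.5]}
    - {"dp": [0.5, 3, 0], "rot": [0, 0, 6.5]}
  fingers: 60

```text
clock: 15.8
ee_pos: [0.4939, 0.0515, 0.2029]
eef_rot: [-2.92, 1.158, -0.0]
ft_force: [0.6, 0.2, 0.1]
opening: 0.6
```

Request:
carry_out:
  increments:
    - {"dp": [0.5, 3, 0], "rot": [0, 0, 6.5]}
    - {"dp": [0.5, 3, 0], "rot": [0, 0, 6.5]}
    - {"dp": [0.5, 3, 0], "rot": [0, 0, 6.5]}
    - {"dp": [0.5, 3, 0], "rot": [0, 0, 6.5]}
    - {"dp": [0.5, 3, 0], "rot": [0, 0, 6.5]}
    - {"dp": [0.5, 3, 0], "rot": [0, 0, 6.5]}
    - {"dp": [0.4, 2, 0], "rot": [0, 0, 6.5]}
    - {"dp": [0, 0, 0], "rot": [0, 0, 5.5]}

```text
clock: 16.6
ee_pos: [0.5279, 0.2529, 0.2024]
eef_rot: [-3.133, -0.216, -0.0]
ft_force: [0.4, -0.4, -0.7]
opening: 0.601
```

```bash
python3 - <<'E'
from h import *
w=imaging.snapshot("wrist");save(w,"w7")
s,p,R=pose();print(p,yawx(R),s["ft_force"],s["opening"],s["joint_pos"])
for l,z in (("cover",0),("cover_grip",.052)):
    for r in finder.pinpoint(l,w)[:2]:print(l,r["pixel"],r["score"],atz(w,r["pixel"],z))
    for r in finder.silhouettes(l,w)[:1]:print(r["score"],r["bbox"],fit(w,r["pixels"].astype(float),COV,[.531,.281,.137]))
E
```

```text
[0.5277 0.2518 0.2024] 8.117372970755907 [ 1.341  -0.0896 -0.1678] 0.5994126633890604 [0.2544 0.3407 1.4929 0.0002 1.3083 0.1127]
cover [187.3, 322.9] 0.59 [0.5289 0.2778 0.    ]
0.74 [239.7, 69.6, 404.6, 298.6] (array([0.5277, 0.2786, 0.1464]), np.float64(0.9882057637348227))
cover_grip [195.4, 323.3] 0.66 [0.5285 0.2778 0.052 ]
0.93 [238.2, 73.0, 400.9, 299.6] (array([0.5277, 0.2787, 0.1487]), np.float64(0.9891247792270788))
```

View pics/w7.png

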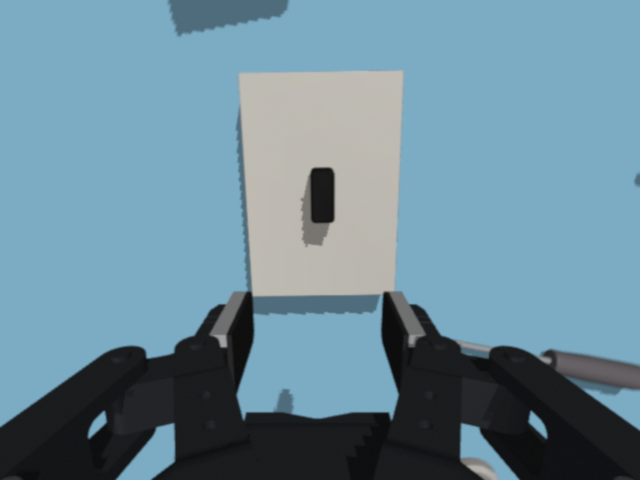

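The cover and its bar are centred in the view (bar px 322,195) and the fit is good. Descending.

Request:
carry_out:
  increments:
    - {"dp": [0.03, 1.3, 0], "rot": [0, 0, 0.3]}
    - {"dp": [0, 1.37, -1], "rot": [0, 0, 0]}
    - {"dp": [0, 0, -3], "rot": [0, 0, 0]}
    - {"dp": [0, 0, -4], "rot": [0, 0, 0]}
    - {"dp": [0, 0, -4], "rot": [0, 0, 0]}
    - {"dp": [0, 0, -2], "rot": [0, 0, 0]}
    - {"dp": [0, 0, -1], "rot": [0, 0, 0]}
    - {"dp": [0, 0, 0], "rot": [0, 0, 0]}

```text
clock: 17.65
ee_pos: [0.5271, 0.2773, 0.0511]
eef_rot: [3.134, 0.213, -0.005]
ft_force: [-0.4, -0.7, 1.3]
opening: 0.601
```

```bash
python3 - <<'E'
from h import *
w=imaging.snapshot("wrist")
s,p,R=pose();print(p,yawx(R),s["ft_force"])
for l,z in (("cover_grip",.052),):
    for r in finder.pinpoint(l,w)[:2]:print(l,r["pixel"],r["score"],atz(w,r["pixel"],z))
E
```

```text
[0.5281 0.2775 0.0526] 7.795973851400562 [-0.3277 -0.5547  0.4097]
cover_grip [307.7, 321.5] 0.58 [0.5279 0.278  0.052 ]
```

Request:
carry_out:
  increments:
    - {"dp": [0, 0.1, -0.5], "rot": [0, 0, 0.6]}
    - {"dp": [0, 0, -0.5], "rot": [0, 0, 0]}
    - {"dp": [0, 0, 0], "rot": [0, 0, 0]}
    - {"dp": [0, 0, 0], "rot": [0, 0, 0]}
    - {"dp": [0, 0, 0], "rot": [0, 0, 0]}
    - {"dp": [0, 0, 0], "rot": [0, 0, 0]}
    - {"dp": [0, 0, 0], "rot": [0, 0, 0]}
    - {"dp": [0, 0, 0], "rot": [0, 0, 0]}

```text
clock: 18.55
ee_pos: [0.5282, 0.278, 0.0429]
eef_rot: [-3.133, -0.23, -0.0]
ft_force: [-0.6, 0.1, -0.6]
opening: 0.599
```

Request:
carry_out:
  increments:
    - {"dp": [0, 0, 0], "rot": [0, 0, 0]}
    - {"dp": [0, 0, 0], "rot": [0, 0, 0]}
    - {"dp": [0, 0, 0], "rot": [0, 0, 0]}
    - {"dp": [0, 0, 0], "rot": [0, 0, 0]}
    - {"dp": [0, 0, 0], "rot": [0, 0, 0]}
    - {"dp": [0, 0, 0], "rot": [0, 0, 0]}
    - {"dp": [0, 0, 0], "rot": [0, 0, 0]}
    - {"dp": [0, 0, 0], "rot": [0, 0, 0]}
  fingers: 0
  force: 80

```text
clock: 19.35
ee_pos: [0.5283, 0.278, 0.0431]
eef_rot: [-3.133, -0.23, -0.001]
ft_force: [-1.3, -0.7, 4.9]
opening: 0.192
```

Request:
carry_out:
  increments:
    - {"dp": [0, 0, 0.3], "rot": [0, 0, 0]}
    - {"dp": [0, 0, 0.7], "rot": [0, 0, 0]}
    - {"dp": [0, 0, 1.5], "rot": [0, 0, 0]}
    - {"dp": [0, 0, 2.5], "rot": [0, 0, 0]}
    - {"dp": [0, 0, 3], "rot": [0, 0, 0]}
    - {"dp": [0, 0, 2], "rot": [0, 0, 0]}
    - {"dp": [0, 0, 0], "rot": [0, 0, 0]}
    - {"dp": [0, 0, 0], "rot": [0, 0, 0]}

```text
clock: 20.15
ee_pos: [0.5279, 0.2779, 0.1424]
eef_rot: [3.133, 0.23, -0.0]
ft_force: [-0.0, 0.2, -3.4]
opening: 0.192
```

```bash
python3 - <<'E'
from h import *
w=imaging.snapshot("wrist")
s,p,R=pose();print(p,yawx(R),s["ft_force"],s["ft_torque"],s["opening"])
for r in finder.silhouettes("cover",w)[:1]:print(r["score"],r["bbox"],fit(w,r["pixels"].astype(float),COV,[.528,.2785,.147],z=p[2]-.043))
# tray pose from corners of w6
E=None
E
```

```text
[0.5273 0.2777 0.1415] 8.391661648205082 [-0.3052 -0.3952 -2.5242] [0.0281 0.0223 0.0125] 0.19067105220103978
0.83 [148.7, 66.4, 491.1, 418.2] (array([0.527 , 0.2786, 0.1464]), np.float64(0.7103709552421674))
```

```bash
python3 - <<'E'
from h import *
w=imaging.snapshot("wrist")
# rebuild the extrinsics of picture w6 from its TCP pose
ps=np.radians(-95.5);R=np.array([[np.cos(ps),np.sin(ps),0],[np.sin(ps),-np.cos(ps),0],[0,0,-1]])
s,p,Rn=pose();E=np.array(w["extrinsics"]);C=-E[:3,:3].T@E[:3,3]
ct=Rn.T@(C-p);Rt=Rn.T@E[:3,:3].T
Rw=R@Rt;c=np.array([.4584,-.1795,.162])+R@ct
q=dict(mtx=w["mtx"]);M=np.eye(4);M[:3,:3]=Rw.T;M[:3,3]=-Rw.T@c;q["extrinsics"]=M
def show(n,img,z):
    P=np.array([atz(q,r,z) for r in img])[:,:2];print(n,P.mean(0),np.degrees(np.arctan2(*(P[1]-P[0])))+180,np.degrees(np.arctan2(*(P[2]-P[3])))+180,np.linalg.norm(P[0]-P[1]),np.linalg.norm(P[0]-P[3]))
im=cv2.imread("pics/w6.png");g=cv2.cvtColor(im,cv2.COLOR_BGR2GRAY)
co=np.array([[116,100],[383,99],[376,287],[139,288]],np.float32).reshape(-1,1,2)
cv2.cornerSubPix(g,co,(5,5),(-1,-1),(3,50,.01));co=co.reshape(-1,2);print(co)
show("plate",co[:,::-1],.006)
E
```

```text
[[113.9866  98.6895]
 [386.8871  99.7826]
 [372.4048 288.9616]
 [139.7426 287.6458]]
plate [ 0.4832 -0.1307] 5.717569107773329 5.864092319576855 0.20100555621251404 0.1490624050355088
```

Request:
carry_out:
  increments:
    - {"dp": [-0.3, -1, 0], "rot": [0, 0, -0.9]}
    - {"dp": [-0.3, -2, 0], "rot": [0, 0, -0.9]}
    - {"dp": [-0.3, -3, 0], "rot": [0, 0, -0.9]}
    - {"dp": [-0.3, -4, 0], "rot": [0, 0, -0.9]}
    - {"dp": [-0.3, -4, 0], "rot": [0, 0, -0.9]}
    - {"dp": [-0.3, -4, 0], "rot": [0, 0, -0.9]}
    - {"dp": [-0.3, -4, 0], "rot": [0, 0, -0.9]}
    - {"dp": [-0.3, -3, 0], "rot": [0, 0, -0.9]}

```text
clock: 21.1
ee_pos: [0.503, 0.0253, 0.1422]
eef_rot: [3.141, 0.029, -0.002]
ft_force: [-0.5, 0.6, -2.5]
opening: 0.192
```

Request:
carry_out:
  increments:
    - {"dp": [-0.3, -3, 0], "rot": [0, 0, -0.9]}
    - {"dp": [-0.3, -3, 0], "rot": [0, 0, -0.9]}
    - {"dp": [-0.3, -3, 0], "rot": [0, 0, -0.9]}
    - {"dp": [-0.3, -2.5, 0], "rot": [0, 0, -0.9]}
    - {"dp": [-0.3, -2, 0], "rot": [0, 0, -0.9]}
    - {"dp": [-0.3, -1.5, 0], "rot": [0, 0, -0.9]}
    - {"dp": [-0.25, -0.9, 0], "rot": [0, 0, -0.9]}
    - {"dp": [0, 0, 0], "rot": [0, 0, -0.5]}

```text
clock: 21.9
ee_pos: [0.4828, -0.132, 0.1424]
eef_rot: [-3.137, 0.158, 0.002]
ft_force: [-0.1, 0.4, -2.4]
opening: 0.188
```

Request:
carry_out:
  increments:
    - {"dp": [0, 0, 0], "rot": [0, 0, 0]}
    - {"dp": [0, 0, -1], "rot": [0, 0, 0]}
    - {"dp": [0, 0, -1], "rot": [0, 0, 0]}
    - {"dp": [0, 0, -1], "rot": [0, 0, 0]}
    - {"dp": [0, 0, -0.5], "rot": [0, 0, 0]}
    - {"dp": [0, 0, 0], "rot": [0, 0, 0]}
    - {"dp": [0, 0, 0], "rot": [0, 0, 0]}
    - {"dp": [0, 0, 0], "rot": [0, 0, 0]}

```text
clock: 22.7
ee_pos: [0.484, -0.1312, 0.1081]
eef_rot: [3.138, -0.154, 0.001]
ft_force: [-0.0, 0.2, -1.6]
opening: 0.192
```

```bash
python3 - <<'E'
from h import *
s,p,R=pose();print(p,yawx(R),s["ft_force"],s["ft_torque"],s["opening"])
c=imaging.snapshot("scene");t=imaging.snapshot("top");a=t["color"][230:390,300:520,::-1];b=c["color"][110:270,190:410,::-1]
cv2.imwrite("pics/c8.png",cv2.resize(np.vstack([a,b]),None,fx=1.8,fy=1.8,interpolation=2))
E
```

```text
[ 0.484  -0.1312  0.1081] -5.605885774936306 [-0.0388  0.2484 -1.6447] [-0.039   0.0653 -0.0467] 0.1920985712587817
```

View pics/c8.png

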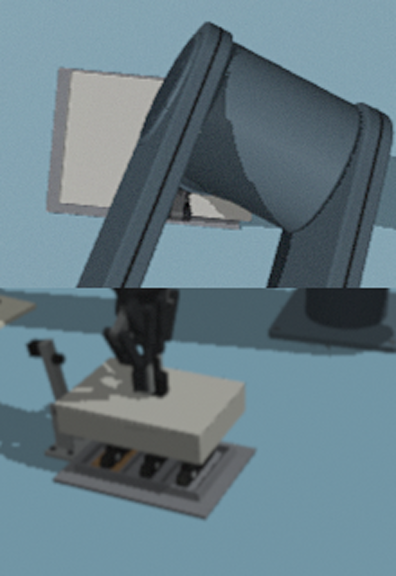

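The cover (lower half of the picture) hovers level above the tray and matches its yaw. Lowering it.

Request:
carry_out:
  increments:
    - {"dp": [-0.1, 0.05, -0.8], "rot": [0, 0, 0]}
    - {"dp": [0, 0, -1], "rot": [0, 0, 0]}
    - {"dp": [0, 0, -1], "rot": [0, 0, 0]}
    - {"dp": [0, 0, -0.7], "rot": [0, 0, 0]}
    - {"dp": [0, 0, -0.5], "rot": [0, 0, 0]}
    - {"dp": [0, 0, -0.3], "rot": [0, 0, 0]}
    - {"dp": [0, 0, 0], "rot": [0, 0, 0]}
    - {"dp": [0, 0, 0], "rot": [0, 0, 0]}

```text
clock: 23.6
ee_pos: [0.4828, -0.1306, 0.0649]
eef_rot: [3.138, -0.154, 0.0]
ft_force: [0.1, -0.5, -2.3]
opening: 0.193
```

Request:
carry_out:
  increments:
    - {"dp": [0, 0, -0.2], "rot": [0, 0, 0]}
    - {"dp": [0, 0, -0.2], "rot": [0, 0, 0]}
    - {"dp": [0, 0, -0.2], "rot": [0, 0, 0]}
    - {"dp": [0, 0, 0], "rot": [0, 0, 0]}
    - {"dp": [0, 0, 0], "rot": [0, 0, 0]}
    - {"dp": [0, 0, 0], "rot": [0, 0, 0]}
    - {"dp": [0, 0, 0], "rot": [0, 0, 0]}
    - {"dp": [0, 0, 0], "rot": [0, 0, 0]}

```text
clock: 24.4
ee_pos: [0.4827, -0.1306, 0.0589]
eef_rot: [3.138, -0.154, 0.0]
ft_force: [0.0, 0.5, -1.9]
opening: 0.192
```

Underside is at about 16 mm, past the rim top with no contact. Continuing.

Request:
carry_out:
  increments:
    - {"dp": [0, 0, -0.2], "rot": [0, 0, 0]}
    - {"dp": [0, 0, -0.2], "rot": [0, 0, 0]}
    - {"dp": [0, 0, -0.2], "rot": [0, 0, 0]}
    - {"dp": [0, 0, -0.2], "rot": [0, 0, 0]}
    - {"dp": [0, 0, -0.1], "rot": [0, 0, 0]}
    - {"dp": [0, 0, 0], "rot": [0, 0, 0]}
    - {"dp": [0, 0, 0], "rot": [0, 0, 0]}
    - {"dp": [0, 0, 0], "rot": [0, 0, 0]}

```text
clock: 25.2
ee_pos: [0.4827, -0.1306, 0.0499]
eef_rot: [3.138, -0.154, 0.0]
ft_force: [0.1, -0.3, -1.0]
opening: 0.201
```

Request:
carry_out:
  increments:
    - {"dp": [0, 0, -0.05], "rot": [0, 0, 0]}
    - {"dp": [0, 0, -0.05], "rot": [0, 0, 0]}
    - {"dp": [0, 0, 0], "rot": [0, 0, 0]}
    - {"dp": [0, 0, 0], "rot": [0, 0, 0]}
    - {"dp": [0, 0, 0], "rot": [0, 0, 0]}
    - {"dp": [0, 0, 0], "rot": [0, 0, 0]}
    - {"dp": [0, 0, 0], "rot": [0, 0, 0]}
    - {"dp": [0, 0, 0], "rot": [0, 0, 0]}

```text
clock: 26.0
ee_pos: [0.4827, -0.1306, 0.0491]
eef_rot: [3.138, -0.154, 0.0]
ft_force: [-1.8, 0.5, 4.3]
opening: 0.189
```

Contact came at the expected height (TCP 49 mm, underside 6 mm). Releasing and rising.

Request:
carry_out:
  increments:
    - {"dp": [0, 0, 0], "rot": [0, 0, 0]}
    - {"dp": [0, 0, 0], "rot": [0, 0, 0]}
    - {"dp": [0, 0, 0], "rot": [0, 0, 0]}
    - {"dp": [0, 0, 0], "rot": [0, 0, 0]}
    - {"dp": [0, 0, 0.5], "rot": [0, 0, 0]}
    - {"dp": [0, 0, 1.5], "rot": [0, 0, 0]}
    - {"dp": [0, 0, 3], "rot": [0, 0, 0]}
    - {"dp": [0, 0, 4], "rot": [0, 0, 0]}
  fingers: 45

```text
clock: 26.8
ee_pos: [0.4813, -0.1299, 0.1386]
eef_rot: [-3.136, 0.154, 0.006]
ft_force: [1.0, -0.4, -0.4]
opening: 0.449
```

Request:
carry_out:
  increments:
    - {"dp": [0, 0, 4], "rot": [0, 0, 0]}
    - {"dp": [0, 0, 3], "rot": [0, 0, 0]}
    - {"dp": [0, 0, 0], "rot": [0, 0, 0]}
    - {"dp": [-0.4, -4, 0], "rot": [0, 0, 0]}
    - {"dp": [-0.4, -4, 0], "rot": [0, 0, 0]}
    - {"dp": [-0.4, -4, 0], "rot": [0, 0, 0]}
    - {"dp": [-0.4, -4, 0], "rot": [0, 0, 0]}
    - {"dp": [-0.3, -3, 0], "rot": [0, 0, 0]}
  fingers: 0
  force: 40

```text
clock: 27.6
ee_pos: [0.4628, -0.3226, 0.208]
eef_rot: [-3.137, 0.155, 0.001]
ft_force: [0.5, 0.9, -0.7]
opening: 0.002
```

```bash
python3 - <<'E'
from h import *
s,p,R=pose();print(p,yawx(R),s["ft_force"],s["opening"])
c=imaging.snapshot("scene");w=imaging.snapshot("wrist");t=imaging.snapshot("top")
a=c["color"][110:270,180:340,::-1]
cv2.imwrite("pics/c9.png",np.hstack([cv2.resize(a,(400,400),interpolation=2),cv2.resize(w["color"][:,:,::-1],(400,300)) if 0 else cv2.resize(w["color"][:400,:400,::-1],(400,400))]))
for r in finder.silhouettes("cover",c)[:1]:print(r["score"],r["bbox"],fit(c,r["pixels"].astype(float),COV,[.483,-.13,-.098],z=.006))
for r in finder.silhouettes("cover",w)[:1]:print(r["score"],r["bbox"],fit(w,r["pixels"].astype(float),COV,[.483,-.13,-.098],z=.006))
o=[]
for n,q in(("c",c),("t",t),("w",w)):
    for r in finder.pinpoint("clamp_tip",q)[:1]:print(n,r);o.append((q,r["pixel"]))
if len(o)>1:print(tri(o))
E
```

```text
[ 0.4628 -0.3226  0.208 ] -5.663097629353332 [ 0.5115  0.9356 -0.6863] 0.0024442849303161767
0.89 [227.7, 174.1, 325.1, 229.9] (array([ 0.4874, -0.1261, -0.0744]), np.float64(0.9737593361618482))
0.73 [229.7, 0.4, 408.3, 88.1] (array([ 0.4827, -0.1297, -0.1021]), np.float64(0.9892494552662728))
c {'pixel': [142.8, 211.3], 'score': 0.62}
t {'pixel': [319.5, 479.7], 'score': 0.79}
w {'pixel': [158.6, 322.3], 'score': 0.97}
[ 0.4702 -0.2738  0.1317]
```

View pics/c9.png

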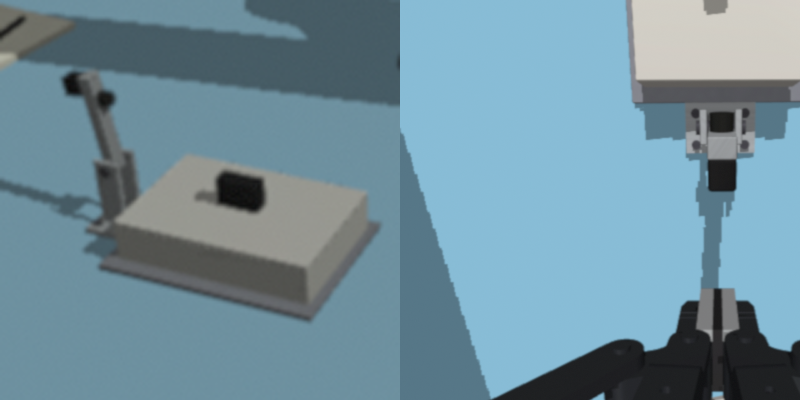

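The cover is seated: the wrist fit gives centre (0.483,-0.130), IoU 0.99. The shut fingers line up with the clamp arm (right half, col 720). I'll push the clamp from behind along its arc.

Request:
carry_out:
  increments:
    - {"dp": [0, 0, -2], "rot": [0, 0, 0]}
    - {"dp": [0, 0, -3], "rot": [0, 0, 0]}
    - {"dp": [0, 0, -3], "rot": [0, 0, 0]}
    - {"dp": [0, 0, -1], "rot": [0, 0, 0]}
    - {"dp": [0.18, 1.8, 0.3], "rot": [0, 0, 0]}
    - {"dp": [0.09, 0.9, 0.5], "rot": [0, 0, 0]}
    - {"dp": [0.09, 0.9, 0.4], "rot": [0, 0, 0]}
    - {"dp": [0, 0, 0], "rot": [0, 0, 0]}

```text
clock: 28.8
ee_pos: [0.4684, -0.2837, 0.1332]
eef_rot: [3.136, -0.151, 0.005]
ft_force: [1.1, -0.9, 0.7]
opening: 0.002
```

Request:
carry_out:
  increments:
    - {"dp": [0.14, 1.4, 0.5], "rot": [0, 0, 0]}
    - {"dp": [0.14, 1.4, 0.3], "rot": [0, 0, 0]}
    - {"dp": [0.12, 1.3, 0], "rot": [0, 0, 0]}
    - {"dp": [0.12, 1.3, -0.2], "rot": [0, 0, 0]}
    - {"dp": [0.12, 1.2, -0.4], "rot": [0, 0, 0]}
    - {"dp": [0.1, 1.1, -0.6], "rot": [0, 0, 0]}
    - {"dp": [0, 0, 0], "rot": [0, 0, 0]}
    - {"dp": [0, 0, 0], "rot": [0, 0, 0]}

```text
clock: 29.6
ee_pos: [0.4744, -0.2068, 0.1263]
eef_rot: [-3.137, 0.152, 0.002]
ft_force: [-0.1, -0.5, 0.4]
opening: -0.001
```

```bash
python3 - <<'E'
from h import *
s,p,R=pose();print(p,yawx(R),s["ft_force"],s["opening"])
c=imaging.snapshot("scene")
cv2.imwrite("pics/c10.png",cv2.resize(c["color"][90:250,170:350,::-1],(720,600),interpolation=2)[:, :])
E
```

```text
[ 0.4744 -0.2068  0.1263] -5.562289256325987 [-0.0576 -0.4605  0.3809] -0.000618691561182657
```

View pics/c10.png

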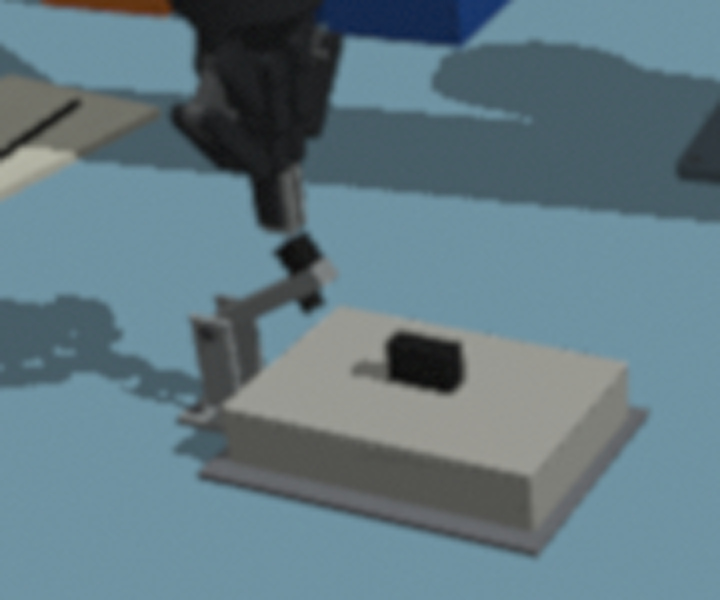

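The clamp is following, now about 35° above level (thumb block at px 300,255), with the cover undisturbed. Continuing down.

Request:
carry_out:
  increments:
    - {"dp": [0.08, 0.8, -0.85], "rot": [0, 0, 0]}
    - {"dp": [0.09, 0.9, -1], "rot": [0, 0, 0]}
    - {"dp": [0.06, 0.7, -1.1], "rot": [0, 0, 0]}
    - {"dp": [0.03, 0.4, -0.8], "rot": [0, 0, 0]}
    - {"dp": [0, 0, -0.2], "rot": [0, 0, 0]}
    - {"dp": [0, 0, 0], "rot": [0, 0, 0]}
    - {"dp": [0, 0, 0], "rot": [0, 0, 0]}
    - {"dp": [0, 0, 0], "rot": [0, 0, 0]}

```text
clock: 30.45
ee_pos: [0.4774, -0.1799, 0.0875]
eef_rot: [3.137, -0.154, 0.001]
ft_force: [0.1, 0.1, 0.1]
opening: 0.001
```

Request:
carry_out:
  increments:
    - {"dp": [0, 0, -0.1], "rot": [0, 0, 0]}
    - {"dp": [0, 0, -0.1], "rot": [0, 0, 0]}
    - {"dp": [0, 0, 0], "rot": [0, 0, 0]}
    - {"dp": [0, 0, 0], "rot": [0, 0, 0]}
    - {"dp": [0, 0, 0], "rot": [0, 0, 0]}
    - {"dp": [0, 0, 0], "rot": [0, 0, 0]}
    - {"dp": [0, 0, 0], "rot": [0, 0, 0]}
    - {"dp": [0, 0, 0], "rot": [0, 0, 0]}

```text
clock: 31.25
ee_pos: [0.4773, -0.1796, 0.0854]
eef_rot: [3.138, -0.154, 0.0]
ft_force: [-0.1, -0.5, 0.6]
opening: 0.003
```

Request:
carry_out:
  increments:
    - {"dp": [0, 0, -0.05], "rot": [0, 0, 0]}
    - {"dp": [0, 0, -0.05], "rot": [0, 0, 0]}
    - {"dp": [0, 0, -0.05], "rot": [0, 0, 0]}
    - {"dp": [0, 0, 0], "rot": [0, 0, 0]}
    - {"dp": [0, 0, 0], "rot": [0, 0, 0]}
    - {"dp": [0, 0, 0], "rot": [0, 0, 0]}
    - {"dp": [0, 0, 0], "rot": [0, 0, 0]}
    - {"dp": [0, 0, 0], "rot": [0, 0, 0]}

```text
clock: 32.05
ee_pos: [0.4773, -0.1793, 0.084]
eef_rot: [-3.138, 0.154, -0.0]
ft_force: [-1.1, 2.2, 5.6]
opening: -0.0
```

```bash
python3 - <<'E'
from h import *
c=imaging.snapshot("scene")
for r in finder.pinpoint("clamp_tip",c)[:2]:print(r)
# predicted pixel of clamp_tip vs angle
y=np.array([.0976,.9952,0]);z=np.array([0,0,1]);H=np.array([.4708,-.2517,.06])
for a in(0,.05,.1,.2,.4):print(a,proj(c,H+.075*(np.cos(a)*y+np.sin(a)*z)+.008*(-np.sin(a)*y+np.cos(a)*z))[0][::-1])
E
```

```text
{'pixel': [178.4, 253.0], 'score': 0.76}
0 [177.0491 255.0708]
0.05 [175.4801 254.6887]
0.1 [173.9002 254.2304]
0.2 [170.725  253.0879]
0.4 [164.4361 249.9373]
```

Request:
carry_out:
  increments:
    - {"dp": [0, 0, -0.04], "rot": [0, 0, 0]}
    - {"dp": [0, 0, 0], "rot": [0, 0, 0]}
    - {"dp": [0, 0, 0], "rot": [0, 0, 0]}
    - {"dp": [0, 0, 0], "rot": [0, 0, 0]}
    - {"dp": [0, 0, 0], "rot": [0, 0, 0]}
    - {"dp": [0, 0, 0], "rot": [0, 0, 0]}
    - {"dp": [0, 0, 0], "rot": [0, 0, 0]}
    - {"dp": [0, 0, 0], "rot": [0, 0, 0]}

```text
clock: 32.95
ee_pos: [0.4773, -0.1793, 0.084]
eef_rot: [-3.138, 0.154, -0.001]
ft_force: [-0.9, 2.0, 8.1]
opening: 0.002
```

Request:
carry_out:
  increments:
    - {"dp": [0, 0, 0.5], "rot": [0, 0, 0]}
    - {"dp": [0, 0, 1], "rot": [0, 0, 0]}
    - {"dp": [0, 0, 3], "rot": [0, 0, 0]}
    - {"dp": [0, -1, 4], "rot": [0, 0, 0]}
    - {"dp": [-1, -3, 3], "rot": [0, 0, 0]}
    - {"dp": [-2, -3, 1], "rot": [0, 0, 0]}
    - {"dp": [-2, -3, 0], "rot": [0, 0, 0]}
    - {"dp": [-1, -2, 0], "rot": [0, 0, 0]}

```text
clock: 33.75
ee_pos: [0.416, -0.3017, 0.2097]
eef_rot: [3.136, -0.155, 0.001]
ft_force: [1.0, 0.2, -0.1]
opening: 0.002
```

```bash
python3 - <<'E'
from h import *
s,p,R=pose();print(p,s["clock"],s["ft_force"])
c=imaging.snapshot("scene");t=imaging.snapshot("top");w=imaging.snapshot("wrist")
y=np.array([.0976,.9952,0]);z=np.array([0,0,1]);H=np.array([.4708,-.2517,.06])
for n,q in(("c",c),("t",t),("w",w)):
    for r in finder.pinpoint("clamp_tip",q)[:1]:print(n,"found",r,"shut",*[proj(q,H+.075*(np.cos(a)*y+np.sin(a)*z)+.008*(-np.sin(a)*y+np.cos(a)*z))[0][::-1] for a in(0,.1)])
    for r in finder.silhouettes("cover",q)[:1]:print(n,r["score"],r["bbox"],fit(q,r["pixels"].astype(float),COV,[.483,-.13,-.098],z=.006))
for l in("reducer","screwdriver"):print(l,[(r["pixel"],r["score"]) for r in finder.pinpoint(l,c)[:1]])
E
```

```text
[ 0.416  -0.3017  0.2097] 33.75 [ 0.9764  0.176  -0.0601]
c found {'pixel': [177.1, 253.2], 'score': 0.75} shut [177.0491 255.0708] [173.9002 254.2304]
c 0.64 [215.3, 169.4, 333.1, 238.6] (array([ 0.4997, -0.1926, -0.1108]), np.float64(0.24104508003593472))
w found {'pixel': [41.5, 393.1], 'score': 0.97} shut [ 38.9358 391.1016] [ 38.0635 393.152 ]
w 0.55 [300.3, 0.0, 475.5, 115.0] (array([ 0.4821, -0.1298, -0.0962]), np.float64(0.866326411482166))
reducer [([299.4, 274.9], 0.85)]
screwdriver [([335.0, 368.9], 0.85)]
```

The fingers stalled at exactly 84 mm while the force rose to 8 N, which is the shut height. The clamp tip matches the level-arm prediction in the scene view. Handing in.

```bash
python3 -c "from h import *;print(job_done())"
```

```text
the job is handed in; nothing more can be done
None
```

The loose finger is packed, the cover is down over the tray, the clamp is shut on it, and the job is handed in at about 34 s of the 72 s allowed.

- **Finger:** it lies flat on the cork in the empty compartment with its tip the same way as the two packed fingers. I lowered it until it touched the floor before letting go, and the wrist picture after release showed it aligned and the packed fingers undisturbed.
- **Cover:** contact came at 49 mm tool height, which puts its underside at the expected 6 mm. The wrist-camera fit after release put its centre within about 1 mm of the tray's, with an overlap of 0.99.
- **Clamp:** I pushed it down its arc with shut fingers. It stopped at the exact shut height (84 mm) while the force rose to 8 N. After backing away, the tip detections were within about 2–3 px of the level-arm prediction. The scene view clearly fits level; the wrist view cannot tell small angles apart.
- **Bystanders:** the reducer and screwdriver were found within about 2 px of where they started.

**Checks that disagreed:**
- **Final cover fit, scene camera:** it failed with an overlap of 0.24. Its outline covered the whole tray and cover area, so I discounted it.
- **Final cover fit, wrist camera:** it still gave (0.482, -0.130) m, but with a lower overlap of 0.87, probably because the clamp arm hides part of the cover.
- **No last look:** I had used all 12 pictures, so I did not view the end state directly. The checks after the clamp shut are numeric only.

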